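# Stir the polishing media off the finished sleeves and set them under the magnifier

### The arm

A 6-joint arm with a two-finger parallel gripper is mounted at the origin on a cart in front of the work surface, level with it; the furniture and walls round the work are solid. World frame = base frame: x ahead of the robot, y to its left, z up, the work surface at z = 0. Lengths are in mm, angles in rad, forces in N, time in s.
With the tool pointing down it reaches from about 300 to 775 mm from the base axis. Payload 14.6 kg.
Tool frame: the origin (TCP) lies at the very end of the fingers, on their centre line; the grasp point (between the pads) lies 19 mm behind it; z points along the fingers, y is the line along which they close (so a half turn about z gives the same grasp; the last joint's range is limited). The gripper opens to 94 mm and grips with 3 to 60 N. Pads are 16 mm wide; open, the fingers measure 119 mm over their backs; the gripper's body (75 mm by 177 mm) begins 78 mm behind the grasp point.
Start: joints at [-0.067, 0.3, 1.521, -0, 1.321, -0.067], TCP at [549.99, -0.002, 205.446] pointing down, gripper open.
Joint ranges: [-3.03, 3.03], [-0.79, 2.21], [0.23, 2.52], [-1.04, 4.18], [0, 3.07], [-2.55, 2.55]. Speed limits (rad/s): [2.22, 2.22, 2.57, 3.14, 3.14, 3.14].

### API

Orientations are given as [roll, pitch, yaw] about the fixed x, y, z axes, in that order (R = Rz(yaw) Ry(pitch) Rx(roll)).
In Python, from cell import manip, camera, get_calibration gives the robot as it stands. The module is installed in compiled form; this text tells all that it offers.
- The arm moves only by the tool jog_arm, never from a script. Its argument "plan" is one flat list of numbers, 6 for each row, row after row: the shift along the world's x, y, z in m, then the turn, a rotation vector about the world's x, y, z in degrees. A call has 1 to 20 rows; each row is the pose to reach, as a shift and turn from the pose commanded when the call began; what a row does not reach only later rows make up. A row lasts 1/10 s, in which the tool goes at most 50 mm and 8.59 degrees, less where a joint would pass 70% of its speed; a pose out of reach is approached as far as the arm can. A call with a gripper value outside its range is refused whole. "claw" is the finger opening in m, from 0 to 0.094, set as the call begins (left out, the last holds). The fingers move at their own pace and stop on an object; "force" is the grip in N (left out, the last holds). Time passes only in rows, so rows that repeat a pose let the fingers close. It gives the time, the measured TCP pose, the force, the opening and the grip force at its end, in the units of the state.
- manip.read_state(): the state, without advancing time (a new reading comes with each control period).
- camera(name): name is "scene" or "side" or "wrist"; returns (picture, depth): 384x512x3 uint8, red, green, blue; 384x512 float32, mm along the optical axis (not along the pixel's ray), 0 where there is no reading.
- get_calibration(name): a dict with "fx", "fy", "cx", "cy" (pixels), "k1" (the pictures are not rectified: a ray, as slopes to the right and down, at radius r is drawn at 1 + k1 r^2 times it, then the intrinsics apply), "origin" and "attitude" of the camera in the world. Camera axes: x right, y down, z forward; pixel columns grow to the right and rows downward; lengths in mm; the calibration is good to about 2 mm. A picture is of the moment at which its call begins: read the wrist's pose just before it. get_calibration takes no time and is no camera call; for the wrist camera it gives the pose at the moment of the call.
- manip.sign_off(): hands the job in; it is judged then, once.
The state is a dict: "clock": time; "joints": joint angles; "qd": joint speeds; "effort": joint torques, N m; "eef_pos": TCP position; "eef_rot": TCP orientation; "wrist_force": force on the tool from outside, world axes, zero at the start; "moment": the same for the moment, N m; "finger_gap": finger opening in mm; "finger_force": force on a finger pad.
Only numpy, scipy, OpenCV 4.12 (cv2) and the standard library are available. Lean on these libraries where they do the work, as an engineer would, in place of code of your own. Each camera call takes 0.05 s, during which the arm holds its last target. There are 200 camera calls.

### The job

The sleeves are back from polishing: take the rod from the tool pot and stir the white ceramic pellets about in the sieve until every one of them, including those lodged in the bores of the two steel sleeves, has dropped through the screen into the pan below, while both sleeves stay on the screen. Touch pellets and sleeves with the rod only, never with the fingers, and work by feel: do not lean hard on the sieve when something jams. Then stand the rod back in its pot, handle up, and swing the magnifier round until the lens is centred over the sieve, ready for inspection; leave the red box and the blue screwdriver where they are.

Things in the scene. Friction and masses are not known exactly. Their poses are not given: they have to be found in the camera images.
- sieve: Round metal media separator, fixed: a screen pan seated on a catch pan, 161 mm outside diameter, 105 mm high, 4 mm walls (74 mm inside radius at the screen). Origin: centre of the underside, z up. The screen's top face is 60 mm up (rim 45 mm above it, pan 53 mm deep below it)
- screen (a point): Centre of the top face of the sieve's dark 3 mm screen plate; axes as the sieve's. Nine square holes 30 mm wide, sides along x and y, centred at all pairs (x, y) from -40, 0 and +40 mm, with 10 mm bars between, the corner ones cut by the round wall; a blank margin outside the middle ones
- rod: Stirring rod, 205 mm long, 0.15 kg: a 12 mm round steel shaft with a rounded end and, from 118 to 205 mm, a flat-sided wooden handle 30 mm wide (along the rod's x) and 20 mm thick (along its y). It leans in the tool pot, about 0.5 rad from upright, handle up, its x in the plane of the lean. Origin: the tip of the steel end; z runs along the rod toward the handle
- rod_tip (a point): Tip of the rod's steel end
- rod_grip (a point): On the rod's axis in the wooden handle, 165 mm from the tip
- pot: Round dark steel tool pot, fixed to the bench, 72 mm outside diameter, 100 mm high, wall 3 mm, inner floor 5 mm up, open at the top. Origin: centre of its underside
- magnifier: Foot of the bench magnifier, fixed: 100 mm dark disc with a slim upright post; its swing arm turns about the post's vertical axis. Origin: centre of the underside
- magnifier_arm (a joint): Swing angle of the magnifier's arm in rad. At 0 the arm points along the foot's +y; a growing value swings the lens clockwise seen from above (away from the robot). The joint is stiff (about 0.4 N m) and stays where it is left
- hinge (a point): On the swing axis, at the height of the arm (191 mm over the bench)
- lens (a point): Centre of the magnifier's round lens, 260 mm from the swing axis, 191 mm over the bench; ring 104 mm outside diameter, 18 mm thick
- lens_post (a point): Upright black finger post on the lens ring's robot-side edge, 14 mm thick, by which the arm is swung; this point is on its axis 12 mm below its top, 220 mm over the bench; the post stands 38 mm above the ring's bracket and 70 mm beside the lens centre (in the arm's frame toward -x)
- flint_box: Small red cardboard box, 46x60x30 mm, a bystander. Origin: centre of the underside
- blue_screwdriver: Short screwdriver with blue handle lying on the bench, 26x189x25 mm, a bystander. Origin: under its middle
- media_1: White ceramic pellet of polishing media, a round tablet 22 mm in diameter and 12 mm thick, 12 g, lying flat on the screen at the start. Origin: centre of one flat face (the underside at the start)
- media_2: White ceramic pellet of polishing media, a round tablet 22 mm in diameter and 12 mm thick, 12 g, lying flat on the screen at the start. Origin: centre of one flat face (the underside at the start)
- media_3: White ceramic pellet of polishing media, a round tablet 22 mm in diameter and 12 mm thick, 12 g, lying flat on the screen at the start. Origin: centre of one flat face (the underside at the start)
- media_4: White ceramic pellet of polishing media, a round tablet 22 mm in diameter and 12 mm thick, 12 g, lying flat on the screen at the start. Origin: centre of one flat face (the underside at the start)
- media_5: White ceramic pellet of polishing media, a round tablet 22 mm in diameter and 12 mm thick, 12 g, lying flat on the screen at the start. Origin: centre of one flat face (the underside at the start)
- media_6: White ceramic pellet of polishing media, a round tablet 22 mm in diameter and 12 mm thick, 12 g, lying flat on the screen at the start. Origin: centre of one flat face (the underside at the start)
- media_7: White ceramic pellet of polishing media, a round tablet 22 mm in diameter and 12 mm thick, 12 g, lodged at the start in the bore of part_1, flat on the screen. Origin: centre of one flat face (the underside at the start)
- media_8: White ceramic pellet of polishing media, a round tablet 22 mm in diameter and 12 mm thick, 12 g, lodged at the start in the bore of part_2, flat on the screen. Origin: centre of one flat face (the underside at the start)
- part_1: Finished steel bearing sleeve: ring 46 mm outside, 30 mm bore, 18 mm high, 90 g, lying flat on the screen. Too big for the holes. Origin: centre of the underside
- part_2: Finished steel bearing sleeve: ring 46 mm outside, 30 mm bore, 18 mm high, 90 g, lying flat on the screen. Too big for the holes. Origin: centre of the underside

How it is judged:
By the outcome, as a careful person would: the job done as asked, in the order asked, and still so for the second after the job is handed in, with the robot touching nothing.
It also fails if it takes over 72 s, if anything falls off the work surface, if the arm or the gripper's body presses on something with over 40 N, if the wrist force passes 120 N, or if a joint passes its speed limit or range.

## Working session

There is one attempt and no reset: what is moved stays moved. The work goes in short steps, Python scripts to look and compute and a tool call to move; the robot and the scene stay as the last step left them, time stands still between calls to the robot, and variables do not carry over. Pictures are saved under pics/ and viewed, at most 10 in all, crops included, and the job is handed in when it is done.

Besides the shell and the picture viewer there is one more tool, called after ">>>" as name(argument=value, ...), one argument or row to a line, values as JSON. jog_arm: Moves the arm, as the interface text tells. Its arguments: {"type":"object","properties":{"plan":{"type":"array"},"claw":{"type":"number"},"force":{"type":"number"}},"required":["plan"]}

```bash
mkdir -p pics; cat > h.py <<'E'
import numpy as np, cv2
from cell import manip, camera, get_calibration
from scipy.spatial.transform import Rotation as R
def att(c):
    a=np.array(c["attitude"],float)
    if a.shape==(3,3): return a
    return R.from_euler('xyz',a).as_matrix() if a.size==3 else R.from_quat(a).as_matrix()
def ray(c,u,v):
    x=(u-c["cx"])/c["fx"]; y=(v-c["cy"])/c["fy"]; X,Y=x,y
    for _ in range(10):
        k=1+c["k1"]*(X*X+Y*Y); X,Y=x/k,y/k
    return att(c)@np.array([X,Y,1.0])
def plane(c,u,v,z):
    o=np.array(c["origin"],float); d=ray(c,u,v); return o+d*(z-o[2])/d[2]
def pt(c,u,v,dep): return np.array(c["origin"],float)+ray(c,u,v)*dep
def cloud(c,dep):
    v,u=np.mgrid[0:384,0:512]; x=(u-c["cx"])/c["fx"]; y=(v-c["cy"])/c["fy"];X,Y=x,y
    for _ in range(10):
        k=1+c["k1"]*(X*X+Y*Y); X,Y=x/k,y/k
    d=np.stack([X,Y,np.ones_like(X)],-1)@att(c).T
    P=np.array(c["origin"],float)+d*dep[...,None]; P[dep<=0]=np.nan; return P
def proj(c,p):
    q=att(c).T@(np.array(p,float)-np.array(c["origin"],float)); x,y=q[0]/q[2],q[1]/q[2]; k=1+c["k1"]*(x*x+y*y)
    return c["fx"]*x*k+c["cx"], c["fy"]*y*k+c["cy"]
def snap(name,fn=None):
    c=get_calibration(name); im,d=camera(name)
    if fn: cv2.imwrite(fn,im[...,::-1])
    return c,im,d
E
python3 - <<'E'
from h import *
print(manip.read_state())
ims=[]
for n in("scene","side","wrist"):
    c,im,d=snap(n); print(n,c); np.savez(n+"0.npz",im=im,d=d); ims.append(im)
    cv2.imwrite(f"pics/{n}0.png",cv2.resize(im,(768,576))[...,::-1])
E
```

```text
{'clock': 0.0, 'joints': array([-6.65710850e-02,  3.00490525e-01,  1.52161073e+00,  2.02325716e-05,
        1.32069794e+00, -6.65764860e-02]), 'qd': array([-7.46402668e-04,  8.13689003e-04,  4.52981833e-04, -3.46896704e-05,
        2.95848588e-04, -2.95828361e-03]), 'effort': array([-1.53750298e-03, -5.31805658e+01, -3.52735734e+01,  7.07558286e-02,
        2.43994006e-02, -4.79655944e-05]), 'eef_pos': array([5.49724950e+02, 3.66243642e-02, 2.04863134e+02]), 'eef_rot': array([-3.14039009e+00, -9.98214787e-05,  1.57079665e+00]), 'wrist_force': array([-0.35108713,  0.21545069,  0.75646948]), 'moment': array([-0.0013425 ,  0.01435203,  0.03313751]), 'finger_force': 0.0, 'finger_gap': 94.03545745870251}
scene {'fx': 388.7569085616574, 'fy': 388.7569085616574, 'cx': 254.9467300627512, 'cy': 192.58482703187403, 'k1': -0.043014484571292234, 'origin': array([-151.58606551, -453.74842221,  852.90377982]), 'attitude': array([-2.28082464,  0.00812457, -1.03665034])}
side {'fx': 493.58087089936487, 'fy': 493.58087089936487, 'cx': 252.42304466304546, 'cy': 189.42782335490304, 'k1': -0.17628060760217704, 'origin': array([ 539.06319912,  950.34612224, 1272.31809364]), 'attitude': array([-2.42223015e+00, -1.29898985e-03, -3.10188938e+00])}
wrist {'fx': 266.7981001889937, 'fy': 266.7981001889937, 'cx': 250.98124015769068, 'cy': 190.79483057568135, 'k1': -0.029701195534735745, 'origin': array([550.67360718,  68.95784699, 384.63196268]), 'attitude': array([ 2.89800228e+00,  2.76995739e-03, -4.28152686e-04])}
```

View pics/scene0.png

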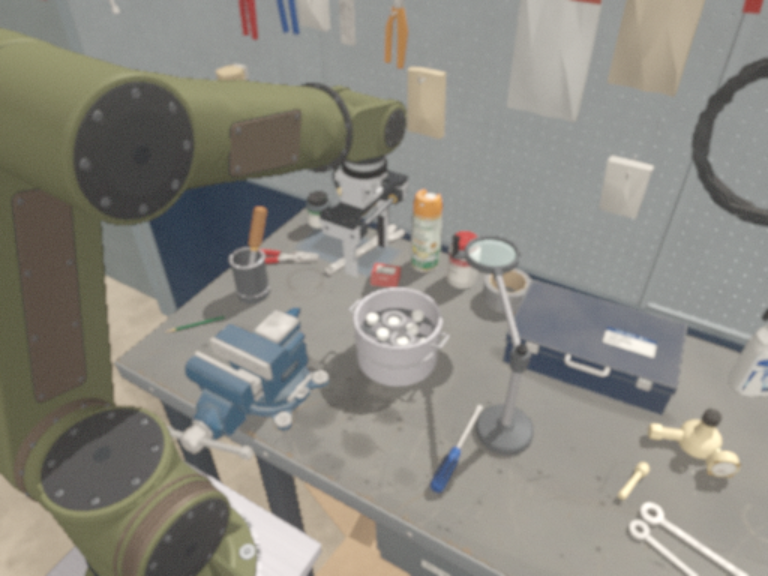

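View pics/side0.png

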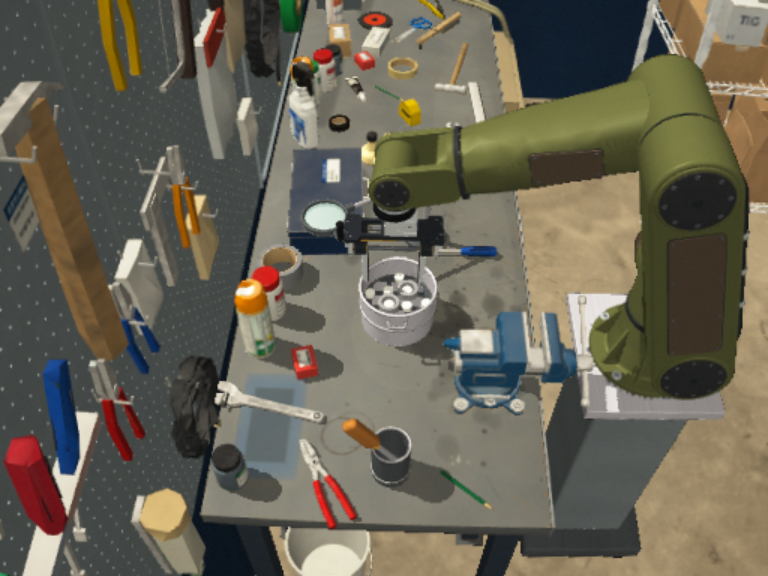

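View pics/wrist0.png

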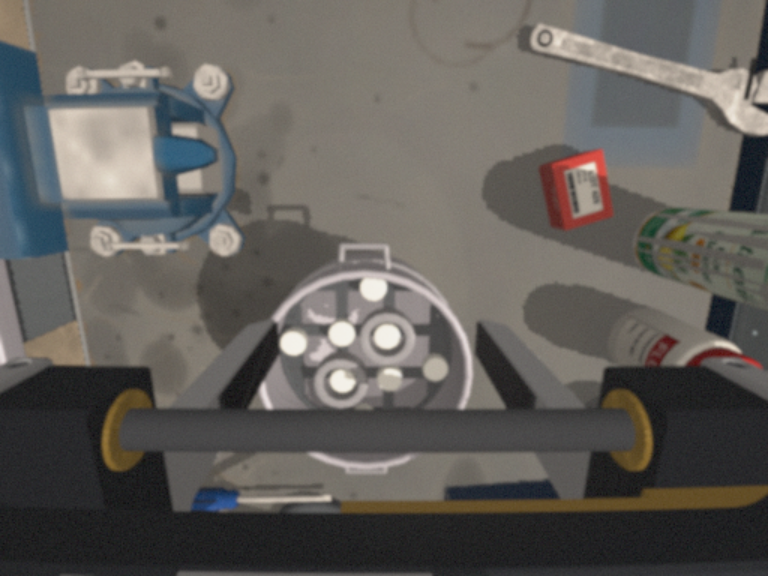

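The scene shows the sieve (side view ~ (398,300)), the pot with the leaning rod (~(390,455), handle ~(362,435)), magnifier lens (~(325,217)), the screwdriver, the red box and a vise near the path. Now measuring.

```bash
cat > m.py <<'E'
from h import *
from scipy.optimize import least_squares
def circ(P):
    f=lambda p:np.hypot(P[:,0]-p[0],P[:,1]-p[1])-p[2]
    r=least_squares(f,[*np.median(P[:,:2],0),40],loss='soft_l1',f_scale=2); return r.x,len(P),np.abs(f(r.x)).mean()
D={n:np.load(n+"0.npz") for n in("scene","side","wrist")}
C={n:get_calibration(n) for n in D}
W={n:cloud(C[n],D[n]["d"].astype(float)) for n in D}
def box(n,u0,v0,u1,v1,z0,z1):
    s=2/3; P=W[n][int(v0*s):int(v1*s),int(u0*s):int(u1*s)].reshape(-1,3); return P[(P[:,2]>z0)&(P[:,2]<z1)]
if __name__=="__main__":
    for z in((96,104),):
        print("pot side",circ(box("side",365,420,415,490,94,104))," scene",circ(box("scene",225,240,275,305,94,104)))
    print("sieve side",circ(box("side",350,250,445,345,100,109)),"scene",circ(box("scene",345,280,450,385,100,109)),"wrist",circ(box("wrist",250,230,480,470,100,109)))
    for n,b in(("side",(335,410,390,460)),("scene",(245,200,272,255))):
        s=2/3; im=D[n]["im"]; hsv=cv2.cvtColor(im,cv2.COLOR_RGB2HSV); m=np.zeros(im.shape[:2],bool)
        m[int(b[1]*s):int(b[3]*s),int(b[0]*s):int(b[2]*s)]=True
        m&=(hsv[...,1]>120)&(hsv[...,0]<22)&(hsv[...,0]>5); P=W[n][m]; P=P[np.isfinite(P[:,0])&(P[:,2]>80)]
        c=np.median(P,0); u,s_,v=np.linalg.svd(P-c); a=v[0]*np.sign(v[0][2])
        q=(P-c)@a; print(n,"handle",len(P),c.round(1),a.round(3),"range",np.percentile(q,[1,99]).round(1),"tops",P[q>np.percentile(q,97)].mean(0).round(1),"bot",P[q<np.percentile(q,3)].mean(0).round(1), "tilt",np.arccos(a[2]))
    print("lens side",circ(box("side",295,195,355,235,180,205)),"scene",circ(box("scene",465,235,522,280,180,205)))
    print("foot scene",circ(box("scene",470,400,540,455,8,40)))
    P=box("scene",465,230,525,460,0,260)
    P=box("scene",505,350,530,410,30,200); 
    for z in range(30,200,20):
        q=P[(P[:,2]>z)&(P[:,2]<z+20)]
        if len(q):print(z,np.median(q,0).round(1),len(q))
    P=box("scene",465,230,525,300,206,240); print("post top?",P.round(0)[:12])
    P=box("side",295,180,365,240,206,240); print("side post?",len(P),np.median(P,0) if len(P) else'')
    print("vise", [ (np.nanpercentile(box("side",450,310,560,420,z,z+400),[1,99],axis=0)).round(0).tolist() for z in(40,90,130)])
    print("pt lens on plane side",plane(C["side"],325*2/3,217*2/3,191))
E
python3 m.py
```

```text
pot side (array([540.96349092, 303.2286051 ,  34.50296563]), 145, np.float64(1.9590715208468843))  scene (array([542.15392721, 298.71434206,  34.24242875]), 118, np.float64(2.254128710788876))
sieve side (array([538.58926326, -66.35171525,  79.1442858 ]), 227, np.float64(1.930070499329701)) scene (array([537.27415169, -69.43088849,  78.7531451 ]), 360, np.float64(1.6078350219089546)) wrist (array([539.89745616, -68.85885505,  78.44206548]), 1670, np.float64(1.6240230186293496))
side handle 283 [594.4 315.  157.3] [0.531 0.015 0.847] range [-58.3  34.7] tops [616.1 311.7 184.7] bot [569.3 311.8 105.7] tilt 0.5597943939806986
scene handle 47 [590.5 298.1 154.9] [0.522 0.024 0.853] range [-47.2  34.9] tops [612.2 298.4 182.3] bot [568.3 301.6 113. ] tilt 0.5493324254589498
lens side (array([ 698.44857819, -182.38971987,   38.22398976]), 611, np.float64(11.158914947871551)) scene (array([ 691.14139738, -184.26847362,   41.86140545]), 801, np.float64(10.744851316394788))
foot scene (array([ 476.81476853, -317.55738644,   36.72519457]), 948, np.float64(10.11017659845581))
30 [ 625.6 -263.3   34.8] 15
50 [ 472.7 -313.9   67.5] 3
70 [ 471.2 -320.9   80.6] 35
90 [ 471.1 -321.5  102. ] 37
110 [ 471.4 -321.5  120.7] 35
130 [ 471.2 -320.7  139.9] 38
150 [ 470.3 -322.2  158.5] 33
170 [ 466.2 -322.2  181.1] 64
190 [ 465.7 -322.   196. ] 50
post top? []
side post? 42 [ 660.39326677 -116.96317713  226.32238013]
vise [[[227.0, 34.0, 41.0], [425.0, 161.0, 158.0]], [[228.0, 33.0, 91.0], [428.0, 154.0, 159.0]], [[228.0, 33.0, 131.0], [426.0, 154.0, 159.0]]]
pt lens on plane side [ 696.05243688 -180.07402805  191.        ]
```

>>> jog_arm(
  plan=[0.086,0.3035,0.035,22.7,22.7,87.9,0.086,0.3035,0.035,22.7,22.7,87.9,0.086,0.3035,0.035,22.7,22.7,87.9,0.086,0.3035,0.035,22.7,22.7,87.9,0.086,0.3035,0.035,22.7,22.7,87.9,0.086,0.3035,0.035,22.7,22.7,87.9,0.086,0.3035,0.025,22.7,22.7,87.9,0.086,0.3035,0.02,22.7,22.7,87.9,0.086,0.3035,0.0155,22.7,22.7,87.9,0.086,0.3035,0.0155,22.7,22.7,87.9,0.086,0.3035,0.0155,22.7,22.7,87.9,0.086,0.3035,0.0155,22.7,22.7,87.9,0.086,0.3035,0.0155,22.7,22.7,87.9,0.086,0.3035,0.0155,22.7,22.7,87.9],
  claw=0.06,
  force=40,
)

```text
clock: 1.55
eef_pos: [636.0, 303.4, 221.4]
eef_rot: [-3.141, -0.504, 3.138]
wrist_force: [-0.3, -0.0, 0.2]
finger_gap: 60.0
finger_force: 0.0
```

```bash
python3 - <<'E'
from h import *
c,im,d=snap("wrist","pics/w1.png"); P=cloud(c,d.astype(float))
hsv=cv2.cvtColor(im,cv2.COLOR_RGB2HSV)
m=(hsv[...,1]>110)&(hsv[...,0]<22)&(hsv[...,0]>5)&np.isfinite(P[...,0])&(abs(P[...,0]-595)<45)&(abs(P[...,1]-303)<30)&(P[...,2]>95)
Q=P[m]; print(len(Q),np.median(Q,0).round(1)); 
for z in range(100,200,12):
    q=Q[(Q[:,2]>z)&(Q[:,2]<z+12)]
    if len(q)>5: print(z,q.mean(0).round(1),np.percentile(q[:,1],[3,97]).round(1),np.percentile(q[:,0],[3,97]).round(1))
E
```

```text
743 [611.1 307.3 179.7]
124 [570.3 303.2 131.7] [295.9 309.9] [567.5 573.4]
136 [576.7 302.5 141.9] [295.3 310.4] [572.8 581.2]
148 [583.7 303.8 154. ] [296.7 311.8] [580.1 587.5]
160 [591.5 304.3 166.4] [297.  312.2] [586.8 596.3]
172 [615.7 307.9 179.5] [299.1 316.1] [595.4 626.4]
184 [609.1 309.1 186. ] [302.7 314.1] [601.7 615.6]
```

View pics/w1.png

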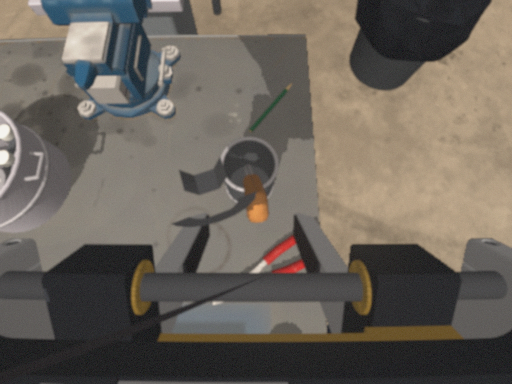

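>>> jog_arm(
  plan=[-0.0245,0.0005,-0.0437,0,0,0,-0.04,0.001,-0.0715,0,0,0,-0.049,0.001,-0.0875,0,0,0,-0.049,0.001,-0.0875,0,0,0],
)

```text
clock: 2.0
eef_pos: [584.0, 304.0, 130.8]
eef_rot: [-3.138, -0.511, 3.139]
wrist_force: [0.8, 0.9, 0.4]
finger_gap: 60.0
finger_force: 0.0
```

>>> jog_arm(
  plan=[0,0,0,0,0,0,0,0,0,0,0,0,0,0,0,0,0,0,0,0,0,0,0,0,0,0,0,0,0,0],
  claw=0.0,
  force=55,
)

```text
clock: 2.5
eef_pos: [587.3, 304.5, 133.7]
eef_rot: [3.141, -0.505, 3.141]
wrist_force: [0.6, -0.7, 0.3]
finger_gap: 23.3
finger_force: 0.2
```

>>> jog_arm(
  plan=[0,0,0,0,0,0,0,0,0,0,0,0,0,0,0,0,0,0],
)

```text
clock: 2.8
eef_pos: [587.0, 304.5, 133.5]
eef_rot: [3.142, -0.506, 3.142]
wrist_force: [-0.0, -0.1, 0.5]
finger_gap: 19.4
finger_force: 55.0
```

>>> jog_arm(
  plan=[-0.01,0,0.012,0,-7,0,-0.02,0,0.024,0,-14,0,-0.034,-0.001,0.034,0,-21.5,0,-0.046,-0.002,0.045,0,-29,0,-0.046,-0.002,0.08,0,-29,0,-0.046,-0.002,0.125,0,-29,0,-0.046,-0.002,0.162,0,-29,0,-0.046,-0.02,0.162,0,-29,0,-0.046,-0.07,0.162,0,-29,0,-0.046,-0.12,0.162,0,-29,0,-0.046,-0.17,0.162,0,-29,0,-0.046,-0.22,0.162,0,-29,0,-0.046,-0.27,0.162,0,-29,0,-0.046,-0.32,0.155,0,-29,0,-0.048,-0.36,0.145,0,-29,0,-0.048,-0.371,0.145,0,-29,0,-0.048,-0.371,0.145,0,-29,0],
)

```text
clock: 4.5
eef_pos: [538.5, -67.8, 277.6]
eef_rot: [3.141, -0.001, 3.139]
wrist_force: [0.1, 0.9, -1.4]
finger_gap: 19.9
finger_force: 55.0
```

```bash
python3 - <<'E'
from h import *
s=manip.read_state(); print(s["eef_pos"],s["eef_rot"],s["wrist_force"],s["finger_gap"])
for n in("wrist","scene","side"):
    c,im,d=snap(n); np.savez(n+"1.npz",im=im,d=d); globals()[n]=im; np.save(n+"c.npy",c,allow_pickle=True)
cv2.imwrite("pics/w2.png",cv2.resize(wrist[40:340,80:430],(700,600),interpolation=cv2.INTER_CUBIC)[...,::-1])
a=cv2.resize(scene[150:300,180:330],(400,400));b=cv2.resize(side[110:260,190:340],(400,400))
cv2.imwrite("pics/s2.png",np.hstack([a,b])[...,::-1])
E
```

```text
[538.54252199 -67.84257724 277.59634819] [ 3.14132086e+00 -5.79059632e-04  3.13890943e+00] [ 0.06861617  0.93230041 -1.35700883] 19.90197305528244
```

View pics/w2.png

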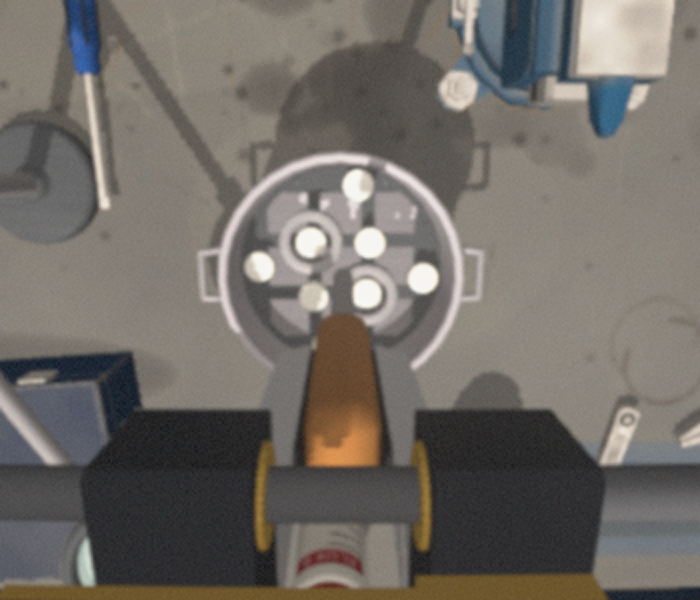

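View pics/s2.png

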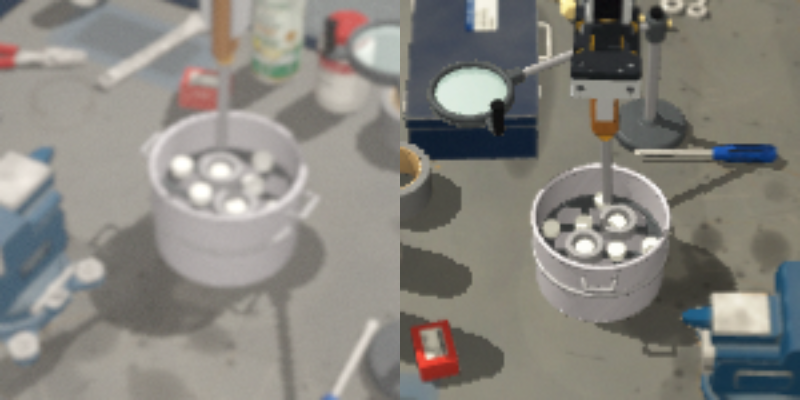

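```bash
cat > o.py <<'E'
from h import *
CX,CY=538.5,-68.2
def ortho(c,im,z,s=4,r=80):
    # up = +x, left = +y ; s px/mm
    n=2*r*s; v,u=np.mgrid[0:n,0:n]; X=CX+r-v/s; Y=CY+r-u/s
    q=(np.stack([X,Y,np.full_like(X,z)],-1)-np.array(c["origin"],float))@att(c)
    x,y=q[...,0]/q[...,2],q[...,1]/q[...,2]; k=1+c["k1"]*(x*x+y*y)
    return cv2.remap(im,(c["fx"]*x*k+c["cx"]).astype(np.float32),(c["fy"]*y*k+c["cy"]).astype(np.float32),cv2.INTER_LINEAR)
def blobs(c,im,z=72,amin=25,thr=185):
    m=(im.min(2)>thr).astype(np.uint8); k,l,st,ce=cv2.connectedComponentsWithStats(m); out=[]
    for i in range(1,k):
        if st[i,4]<amin: continue
        p=plane(c,*ce[i],z); 
        if np.hypot(p[0]-CX,p[1]-CY)<73: out.append((p[0]-CX,p[1]-CY,st[i,4]))
    return np.round(out,0)
E
python3 - <<'E'
from o import *
o=[]
import json
c0={'fx':266.798,'fy':266.798,'cx':250.981,'cy':190.795,'k1':-0.0297,'origin':[550.674,68.958,384.632],'attitude':[2.898,0.00277,-0.00043]}
for n,c,f in(("wrist",c0,"wrist0"),("wrist",np.load("wristc.npy",allow_pickle=True).item(),"wrist1"),("side",get_calibration("side"),"side1"),("scene",get_calibration("scene"),"scene1")):
    im=np.load(f+".npz")["im"]; print(f,blobs(c,im).tolist()); a=cv2.resize(ortho(c,im,60),(300,300))
    for x in(-60,-20,20,60): 
        p=int(150-x*300/160); cv2.line(a,(p,0),(p,4),(255,0,0),1); cv2.line(a,(0,p),(4,p),(255,0,0),1)
    o.append(a)
cv2.imwrite("pics/o.png",np.vstack([np.hstack(o[:2]),np.hstack(o[2:])])[...,::-1])
E
```

```text
wrist0 [[21.0, 46.0, 699.0], [-36.0, 33.0, 50.0], [-18.0, 19.0, 215.0], [20.0, 17.0, 209.0], [-59.0, 11.0, 210.0], [-35.0, 3.0, 82.0], [-19.0, -24.0, 161.0], [24.0, -16.0, 43.0]]
wrist1 [[-41.0, -51.0, 421.0], [-11.0, 68.0, 387.0], [-56.0, 9.0, 195.0], [-30.0, -15.0, 68.0], [-19.0, -24.0, 162.0], [-18.0, 19.0, 184.0], [-4.0, -35.0, 52.0], [-2.0, -59.0, 124.0], [8.0, 58.0, 170.0], [8.0, 25.0, 57.0], [19.0, 17.0, 160.0], [24.0, -16.0, 45.0]]
side1 [[11.0, 16.0, 116.0], [-20.0, -21.0, 25.0], [19.0, 20.0, 29.0], [-19.0, 22.0, 30.0]]
scene1 [[54.0, -16.0, 28.0], [5.0, 58.0, 50.0], [-2.0, -20.0, 382.0], [-20.0, 19.0, 59.0]]
```

View pics/o.png

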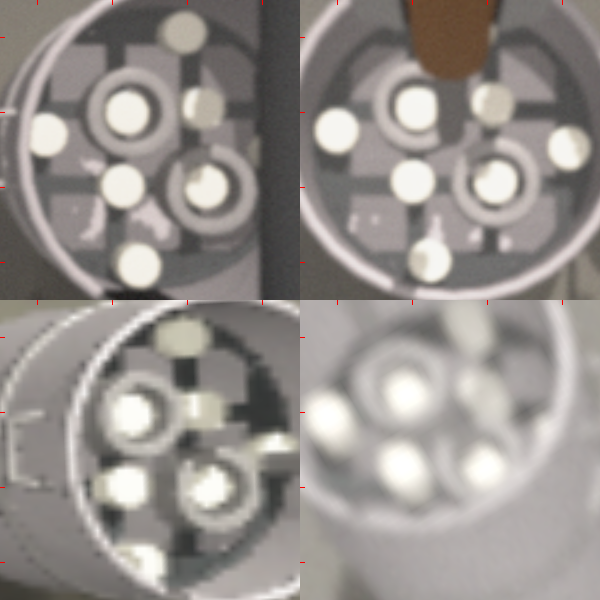

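```bash
python3 - <<'E'
from o import *
for n in("side","scene"):
    c=get_calibration(n); P=cloud(c,np.load(n+"1.npz")["d"].astype(float)).reshape(-1,3)
    for z in range(112,260,12):
        q=P[(P[:,2]>z)&(P[:,2]<z+12)&(abs(P[:,0]-538)<25)&(abs(P[:,1]+68)<25)]
        if len(q)>3: print(n,z,np.median(q,0).round(1),len(q),q[:,2].min().round(0))
E
```

```text
side 136 [530.  -58.5 143.8] 11 139.0
side 148 [533.2 -59.8 154.9] 9 149.0
side 160 [530.4 -58.8 165.4] 11 161.0
side 172 [532.3 -60.3 178. ] 12 174.0
side 184 [535.5 -59.9 189.7] 10 185.0
side 196 [534.4 -60.  202.8] 11 197.0
side 208 [537.4 -57.8 214.6] 11 210.0
side 220 [534.9 -58.3 226.7] 10 220.0
side 232 [538.  -59.3 237.5] 10 233.0
side 244 [535.4 -56.3 250.4] 17 245.0
side 256 [538.4 -55.5 261. ] 25 256.0
scene 136 [528.7 -68.3 142. ] 15 138.0
scene 148 [527.8 -69.  155.5] 13 149.0
scene 160 [528.8 -69.6 166.6] 13 160.0
scene 172 [529.3 -67.8 177.3] 14 172.0
scene 184 [530.1 -67.2 190. ] 16 184.0
scene 196 [532.6 -67.9 201.9] 17 196.0
scene 208 [531.5 -67.9 213.9] 19 209.0
scene 220 [533.1 -67.8 225.2] 18 221.0
scene 232 [532.  -68.2 237.3] 16 232.0
scene 244 [529.6 -71.3 249.1] 17 245.0
scene 256 [525.1 -71.9 261.7] 36 257.0
```

The ortho views show pellets (relative to the sieve centre, mm) at about (-58,10), (-18,19), (8,58), (24,-16), (-2,-59) and (61,-18). The sleeves are at (20,18) and (-19,-24). The grid is aligned with the world axes, and the rod tip sits ~6 mm toward -x of the TCP.

>>> jog_arm(
  plan=[0.007,-0.004,-0.046,0,0,0,0.007,-0.004,-0.058,0,0,0,0.007,-0.004,-0.068,0,0,0,0.002,0.0015,-0.068,0,0,0,-0.003,0.007,-0.068,0,0,0,-0.009,0.013,-0.068,0,0,0,-0.014,0.0185,-0.068,0,0,0,0.002,0.0015,-0.068,0,0,0,0.007,-0.004,-0.068,0,0,0,0.011,0.0005,-0.068,0,0,0,0.015,0.0045,-0.068,0,0,0,0.0185,0.008,-0.068,0,0,0,0.022,0.0115,-0.068,0,0,0,0.022,0.0115,-0.068,0,0,0,0.013,0,-0.068,0,0,0,0.007,-0.004,-0.068,0,0,0],
)

```text
clock: 6.25
eef_pos: [545.1, -71.5, 210.4]
eef_rot: [-3.141, 0.0, 3.141]
wrist_force: [-0.4, 0.4, -0.8]
finger_gap: 19.8
finger_force: 55.0
```

```bash
cat > look.py <<'E'
import sys
from o import *
def look(fn=None):
    s=manip.read_state(); e=s["eef_pos"]; print("t",round(s["clock"],2),"TCP rel",(e-[CX,CY,0]).round(1),"F",s["wrist_force"].round(1),"gap",round(s["finger_gap"],1))
    o=[]
    for n in("wrist","side","scene"):
        c,im,d=snap(n); np.savez(n+"1.npz",im=im,d=d); 
        if n!="scene": print(n,[x[:3] for x in blobs(c,im,72,15,175).tolist()])
        a=cv2.resize(ortho(c,im,60),(260,260))
        for x in(-60,-20,20,60):
            p=int(130-x*260/160); cv2.line(a,(p,0),(p,4),(255,0,0),1); cv2.line(a,(0,p),(4,p),(255,0,0),1)
        o.append(a)
        if n!="wrist":
            P=cloud(c,d.astype(float)).reshape(-1,3)
            for z in(112,150):
                q=P[(P[:,2]>z)&(P[:,2]<z+24)&(np.hypot(P[:,0]-e[0],P[:,1]-e[1])<22)]
                if len(q)>3: print(n,"rod z",z,(np.median(q,0)-e)[:2].round(1),len(q))
    if fn: cv2.imwrite(fn,np.hstack(o)[...,::-1])
if __name__=="__main__": look(sys.argv[1] if len(sys.argv)>1 else None)
E
python3 look.py pics/l1.png
```

```text
t 6.25 TCP rel [  6.6  -3.3 210.4] F [-0.4  0.4 -0.8] gap 19.8
wrist [[-36.0, -61.0, 763.0], [-55.0, 8.0, 343.0], [-4.0, 72.0, 703.0], [-50.0, -29.0, 22.0], [-46.0, 35.0, 185.0], [-47.0, -14.0, 24.0], [-22.0, -28.0, 344.0], [-20.0, -25.0, 246.0], [-2.0, -61.0, 207.0], [7.0, 58.0, 253.0], [21.0, -23.0, 177.0], [29.0, 33.0, 189.0]]
side [[18.0, 18.0, 142.0], [-26.0, -27.0, 48.0], [22.0, -18.0, 23.0], [60.0, -9.0, 19.0]]
side rod z 112 [-6.1  5.1] 21
side rod z 150 [-5.3  6.1] 19
scene rod z 112 [-8.8 -1.7] 27
scene rod z 150 [-7.3 -1.3] 26
```

View pics/l1.png

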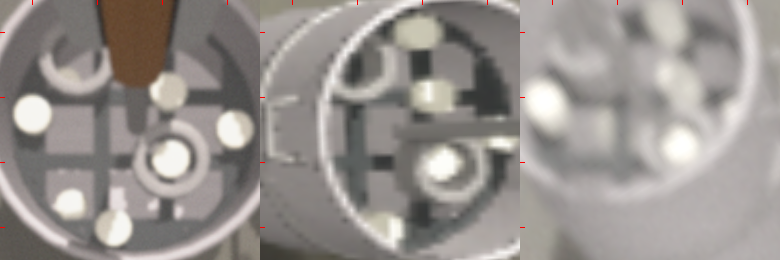

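>>> jog_arm(
  plan=[0.005,-0.006,0,0,0,0,0,-0.0085,0,0,0,0,-0.004,-0.0115,0,0,0,0,-0.008,-0.0145,0,0,0,0,-0.012,-0.0175,0,0,0,0,-0.012,-0.0175,0,0,0,0,0.0085,-0.001,0,0,0,0,0.013,-0.006,0,0,0,0,0.0175,-0.011,0,0,0,0,0.022,-0.016,0,0,0,0,0.022,-0.016,0,0,0,0,0.022,-0.016,0.03,0,0,0,0,0.03,0.055,0,0,0,0,0.06,0.055,0,0,0,0,0.06,0.055,0,0,0],
)

```text
clock: 7.9
eef_pos: [545.6, -7.7, 266.8]
eef_rot: [3.141, 0.003, -3.139]
wrist_force: [0.8, -1.2, -1.5]
finger_gap: 20.0
finger_force: 55.0
```

```bash
cat > look2.py <<'E'
from o import *
# white blobs located by 3D depth; height tells whether on screen (z~72) or in pan (z<30)
def look():
    s=manip.read_state(); e=s["eef_pos"]; print("t",round(s["clock"],2),"TCP rel",(e-[CX,CY,0]).round(1),"F",s["wrist_force"].round(1),"gap",round(s["finger_gap"],1))
    for n in("wrist","side"):
        c,im,d=snap(n); np.savez(n+"1.npz",im=im,d=d,e=e); np.save(n+"c.npy",c,allow_pickle=True); P=cloud(c,d.astype(float)); g=im.min(2).astype(int)
        ins=(np.hypot(P[...,0]-CX,P[...,1]-CY)<72)&(P[...,2]<86)
        m=(ins&(g>(150 if n=="wrist" else 165))).astype(np.uint8); k,l,st,ce=cv2.connectedComponentsWithStats(m,connectivity=4)
        for i in range(1,k):
            if st[i,4]<(40 if n=="wrist" else 10): continue
            q=P[l==i]; z=np.median(q[:,2]); t=q[abs(q[:,2]-z)<6]; print(n,st[i,4],(np.median(q,0)-[CX,CY,0]).round(0),"plane72",(plane(c,*ce[i],72)-[CX,CY,0])[:2].round(0),"bright",np.median(g[l==i]))
        if n=="wrist":
            # ring tops z 75-82
            r=ins&(P[...,2]>74.5)&(P[...,2]<83); q=P[r]; 
            H=np.zeros((150,150),np.uint8); 
            for a in q: H[int(a[0]-CX+75),int(a[1]-CY+75)]=255
            k,l,st,ce=cv2.connectedComponentsWithStats(cv2.dilate(H,np.ones((3,3),np.uint8)))
            print("sleeve-height clusters",[(st[i,4],ce[i][1].round(0)-75,ce[i][0].round(0)-75, st[i,2],st[i,3]) for i in range(1,k) if st[i,4]>60])
look()
E
python3 look2.py
```

```text
t 7.9 TCP rel [  7.1  60.5 266.8] F [ 0.8 -1.2 -1.5] gap 20.0
wrist 525 [-47.  -1.   5.] plane72 [-49.   5.] bright 195.0
wrist 611 [-36. -43.  77.] plane72 [-37. -36.] bright 179.0
wrist 340 [-39.  33.   5.] plane72 [-42.  37.] bright 188.0
wrist 182 [ 11. -10.   4.] plane72 [-1.  1.] bright 152.5
wrist 313 [ 5. 43.  5.] plane72 [-0. 45.] bright 154.0
wrist 175 [ -2. -61.  72.] plane72 [ -2. -61.] bright 221.0
wrist 418 [45. 17. 77.] plane72 [34. 20.] bright 166.0
wrist 72 [ 48. -43.  16.] plane72 [ 34. -30.] bright 176.0
wrist 135 [ 60. -13.  72.] plane72 [ 60. -13.] bright 177.0
sleeve-height clusters [(np.int32(1158), np.float64(-38.0), np.float64(-34.0), np.int32(48), np.int32(46)), (np.int32(953), np.float64(37.0), np.float64(27.0), np.int32(43), np.int32(47))]
side 50 [-40. -30.  78.] plane72 [-39. -36.] bright 182.0
side 24 [60. -9. 71.] plane72 [59. -8.] bright 178.0
side 35 [31. 19. 78.] plane72 [32. 18.] bright 180.0
side 15 [-41. -42.  15.] plane72 [-39.   8.] bright 174.0
side 24 [-58.  12.  71.] plane72 [-58.  13.] bright 247.0
```

```bash
python3 - <<'E'
from o import *
for n in("wrist","side"):
    c=np.load(n+"c.npy",allow_pickle=True).item(); f=np.load(n+"1.npz"); P=cloud(c,f["d"].astype(float))-[CX,CY,0]
    for nm,x,y in(("S1",37,28),("S2",-38,-34)):
        r=np.hypot(P[...,0]-x,P[...,1]-y); z=P[...,2][r<12]; print(n,nm,np.histogram(z,[0,10,20,40,58,66,70,75,85])[0])
    r=np.hypot(P[...,0],P[...,1]); m=(r<72)&(P[...,2]>68.5)&(P[...,2]<74.5)
    H=np.zeros((150,150),np.uint8)
    for a in P[m]: H[int(a[0]+75),int(a[1]+75)]=255
    k,l,st,ce=cv2.connectedComponentsWithStats(H,connectivity=8); print(n,[(int(st[i,4]),int(ce[i][1]-75),int(ce[i][0]-75)) for i in range(1,k) if st[i,4]>12])
E
```

```text
wrist S1 [31  2  0  5 27  0  0  7]
wrist S2 [15 44  0  1 27  0  0  0]
wrist [(14, -65, 4), (15, -66, 11), (15, -62, 4), (15, -62, 15), (24, -58, 6), (16, -53, 5), (14, -52, 11), (13, -54, 16), (112, -3, -59), (26, -2, -68), (21, 0, 55), (22, 3, -66), (19, 50, -13), (28, 57, -19), (17, 59, -4), (24, 65, -16)]
side S1 [ 0  0  0  6 13  1  8  9]
side S2 [16 14  1  0  2  0  2  2]
side []
```

>>> jog_arm(
  plan=[0.0285,-0.0015,-0.036,0,0,0,0.0285,-0.0015,-0.05,0,0,0,0.0285,-0.0015,-0.0575,0,0,0,0.0235,0.001,-0.0575,0,0,0,0.0185,0.0027,-0.0575,0,0,0,0.0135,0.004,-0.0575,0,0,0,0.0085,0.0049,-0.0575,0,0,0,0.0035,0.0054,-0.0575,0,0,0,0.0035,0.0054,-0.03,0,0,0,-0.03,-0.015,-0.03,0,0,0,-0.0605,-0.0325,-0.03,0,0,0,-0.0605,-0.0325,-0.04,0,0,0,-0.0605,-0.0325,-0.0575,0,0,0,-0.062,-0.0365,-0.0575,0,0,0,-0.0638,-0.0415,-0.0575,0,0,0,-0.065,-0.0465,-0.0575,0,0,0,-0.066,-0.0515,-0.0575,0,0,0,-0.0663,-0.0565,-0.0575,0,0,0,-0.0663,-0.0565,-0.03,0,0,0,0,0,0,0,0,0],
)

```text
clock: 10.0
eef_pos: [514.9, -38.7, 254.1]
eef_rot: [-3.14, 0.002, 3.138]
wrist_force: [-0.4, -0.6, -0.0]
finger_gap: 19.7
finger_force: 55.0
```

```bash
sed -i 's/(40 if n=="wrist" else 10)/(60 if n=="wrist" else 10)/' look2.py; cat >> look2.py <<'E'
for n in("scene","side"):
    c=get_calibration(n); e=manip.read_state()["eef_pos"]; im,d=camera(n); P=cloud(c,d.astype(float)).reshape(-1,3)
    for z in(115,150):
        q=P[(P[:,2]>z)&(P[:,2]<z+25)&(np.hypot(P[:,0]-e[0],P[:,1]-e[1])<24)]
        if len(q)>3: print(n,"rod z",z,(np.median(q,0)-e)[:2].round(1),len(q),"minz",q[:,2].min().round(0))
    print(n,"on-screen",[ (p[:2]).tolist()+[p[2]] for p in blobs(c,im,72,12,170).tolist()])
E
python3 look2.py
```

```text
t 10.0 TCP rel [-23.6  29.5 254.1] F [-0.4 -0.6 -0. ] gap 19.7
wrist 820 [-47.  -4.  60.] plane72 [-51.   0.] bright 176.0
wrist 793 [-27. -44.  60.] plane72 [-30. -37.] bright 168.0
wrist 294 [-35.  46.   6.] plane72 [-42.  43.] bright 184.5
wrist 243 [-13.  62.  71.] plane72 [-12.  61.] bright 216.0
wrist 220 [  6. -59.  70.] plane72 [  4. -56.] bright 201.0
sleeve-height clusters [(np.int32(1135), np.float64(-36.0), np.float64(-38.0), np.int32(48), np.int32(48))]
side 28 [ -1. -59.  71.] plane72 [ -1. -56.] bright 219.0
side 21 [-51. -47.  76.] plane72 [-48. -49.] bright 177.0
side 15 [ 61. -12.  71.] plane72 [ 62. -12.] bright 177.0
side 30 [-61. -12.  72.] plane72 [-61. -11.] bright 247.5
side 24 [28. 26. 80.] plane72 [30. 19.] bright 177.0
side 16 [ 49. -34.  16.] plane72 [46. 13.] bright 177.0
side 17 [-41. -42.  15.] plane72 [-38.   7.] bright 177.0
scene rod z 115 [-9.9 -0.9] 30 minz 115.0
scene rod z 150 [-7.8 -0.5] 31 minz 150.0Traceback (most recent call last):
  File "look2.py", line 25, in <module>
    print(n,"on-screen",[ (p[:2]).tolist()+[p[2]] for p in blobs(c,im,72,12,170).tolist()])
                          ^^^^^^^^^^^^^^
AttributeError: 'list' object has no attribute 'tolist'
```

>>> jog_arm(
  plan=[0,0,0,0,0,0],
)

```text
clock: 10.25
eef_pos: [515.3, -36.6, 251.2]
eef_rot: [-3.142, -0.0, -3.141]
wrist_force: [-0.7, -0.6, -1.2]
finger_gap: 19.6
finger_force: 55.0
```

>>> jog_arm(
  plan=[0.04,0.03,-0.01,0,0,0,0.04,0.03,-0.03,0,0,0,0.04,0.03,-0.0415,0,0,0,0.0333,0.0309,-0.0415,0,0,0,0.0267,0.0309,-0.0415,0,0,0,0.02,0.0302,-0.0415,0,0,0,0.0137,0.0289,-0.0415,0,0,0,0.0074,0.0268,-0.0415,0,0,0,0.0014,0.0241,-0.0415,0,0,0,-0.0024,0.022,-0.0415,0,0,0,-0.0024,0.022,-0.012,0,0,0,-0.004,-0.024,-0.012,0,0,0,-0.0065,-0.069,-0.012,0,0,0,-0.0065,-0.069,-0.012,0,0,0,-0.0065,-0.069,-0.03,0,0,0,-0.0065,-0.069,-0.0415,0,0,0,0.001,-0.0635,-0.0415,0,0,0,0.008,-0.057,-0.0415,0,0,0,0.015,-0.0505,-0.0415,0,0,0,0.022,-0.044,-0.0415,0,0,0],
)

```text
clock: 12.25
eef_pos: [538.6, -79.4, 210.7]
eef_rot: [-3.141, 0.002, -3.141]
wrist_force: [-0.4, -0.1, -0.5]
finger_gap: 19.5
finger_force: 55.0
```

```bash
sed -i 's/\[ (p\[:2\]).tolist()+\[p\[2\]\] for p in blobs(c,im,72,12,170).tolist()\]/blobs(c,im,72,12,170).tolist()/' look2.py; python3 look2.py
```

```text
t 12.25 TCP rel [ 1.000e-01 -1.120e+01  2.107e+02] F [-0.4 -0.1 -0.5] gap 19.5
wrist 1139 [-40. -16.  16.] plane72 [-46. -19.] bright 176.0
wrist 439 [-34.  46.   5.] plane72 [-39.  37.] bright 182.0
wrist 723 [ -1. -45.  72.] plane72 [ -6. -43.] bright 183.0
wrist 250 [5. 4. 5.] plane72 [-3.  3.] bright 156.5
wrist 343 [12. 46.  4.] plane72 [-2. 36.] bright 153.0
wrist 243 [36. 32. 76.] plane72 [32. 29.] bright 166.0
wrist 112 [ 48. -41.  16.] plane72 [ 31. -36.] bright 179.5
sleeve-height clusters [(np.int32(1112), np.float64(-15.0), np.float64(-20.0), np.int32(47), np.int32(46)), (np.int32(533), np.float64(34.0), np.float64(26.0), np.int32(38), np.int32(40))]
side 15 [-26. -21.  79.] plane72 [-26. -27.] bright 180.0
side 17 [ 61. -12.  73.] plane72 [ 61. -11.] bright 178.0
side 29 [-61. -13.  71.] plane72 [-61. -12.] bright 248.0
side 19 [-1.  1. 79.] plane72 [-3. -4.] bright 186.0
side 25 [28. 24. 78.] plane72 [30. 18.] bright 177.0
side 17 [ 48. -31.  17.] plane72 [46. 14.] bright 177.0
side 15 [-41. -41.  14.] plane72 [-39.   7.] bright 178.0
scene rod z 115 [-8.2 -1.2] 28 minz 116.0
scene rod z 150 [-6.3 -1. ] 33 minz 150.0
scene on-screen [[-29.0, -42.0, 482.0], [-10.0, 27.0, 31.0], [-5.0, 5.0, 13.0], [-13.0, -25.0, 51.0]]
side rod z 115 [-5.   6.3] 21 minz 116.0
side rod z 150 [-4.2  7.1] 19 minz 151.0
side on-screen [[30.0, 14.0, 165.0], [-26.0, -27.0, 13.0], [-62.0, -13.0, 36.0], [-3.0, -4.0, 19.0], [46.0, 13.0, 16.0], [-40.0, 5.0, 12.0]]
```

>>> jog_arm(
  plan=[0,0,0.028,0,0,0,-0.03,0.012,0.028,0,0,0,-0.0542,0.0219,0.028,0,0,0,-0.0542,0.0219,0.014,0,0,0,-0.0542,0.0219,0,0,0,0,-0.0549,0.0153,0,0,0,0,-0.0549,0.0087,0,0,0,0,-0.0542,0.0021,0,0,0,0,-0.0529,-0.0043,0,0,0,0,-0.0508,-0.0106,0,0,0,0,-0.0481,-0.0166,0,0,0,0,-0.046,-0.0204,0,0,0,0,-0.046,-0.0204,0.028,0,0,0,-0.0115,-0.0479,0.028,0,0,0,-0.0115,-0.0479,0.028,0,0,0,-0.0115,-0.0479,0.014,0,0,0,-0.0115,-0.0479,0,0,0,0],
)

```text
clock: 14.15
eef_pos: [526.2, -128.3, 209.6]
eef_rot: [3.141, 0.001, 3.141]
wrist_force: [0.2, -1.0, -2.6]
finger_gap: 19.9
finger_force: 55.0
```

>>> jog_arm(
  plan=[0.0065,-0.0017,0,0,0,0,0.0129,-0.0028,0,0,0,0,0.0195,-0.0031,0,0,0,0,0.0261,-0.0028,0,0,0,0,0.0325,-0.0017,0,0,0,0,0.039,0,0,0,0,0,0.0451,0.0023,0,0,0,0,0.0491,0.0043,0,0,0,0,0.0491,0.0043,0.028,0,0,0,0.065,0.038,0.028,0,0,0,0.0819,0.0687,0.028,0,0,0,0.0819,0.0687,0.012,0,0,0,0.0819,0.0687,0,0,0,0,0.0825,0.0621,0,0,0,0,0.0823,0.0555,0,0,0,0,0.0815,0.049,0,0,0,0,0.0801,0.0425,0,0,0,0,0.0779,0.0363,0,0,0,0,0.0751,0.0303,0,0,0,0,0.0729,0.0265,0,0,0,0],
)

```text
clock: 16.15
eef_pos: [598.8, -102.4, 210.4]
eef_rot: [-3.142, 0.001, 3.141]
wrist_force: [-1.0, -0.7, -0.3]
finger_gap: 19.5
finger_force: 55.0
```

>>> jog_arm(
  plan=[0,0,0.04,0,0,0,0,0.02,0.08,0,0,0,0,0.06,0.09,0,0,0,0,0.11,0.09,0,0,0,0,0.16,0.09,0,0,0,0,0.16,0.09,0,0,0],
)

```text
clock: 16.75
eef_pos: [598.5, 63.4, 300.4]
eef_rot: [3.14, 0.001, -3.136]
wrist_force: [-0.0, -0.6, -2.4]
finger_gap: 19.7
finger_force: 55.0
```

```bash
python3 look2.py; python3 - <<'E'
from o import *
o=[]
for n in("wrist","side","scene"):
    c=get_calibration(n); im,d=camera(n); np.savez(n+"2.npz",im=im,d=d); np.save(n+"c2.npy",c,allow_pickle=True); o.append(cv2.resize(ortho(c,im,60),(265,265)))
r1=np.hstack(o)
c=get_calibration("scene")
cl=[cv2.resize(ortho(np.load(n+"c2.npy",allow_pickle=True).item(),np.load(n+"2.npz")["im"],12),(265,265)) for n in("wrist","side","scene")]
cv2.imwrite("pics/l9.png",np.vstack([r1,np.hstack(cl)])[...,::-1])
E
```

```text
t 16.75 TCP rel [ 60.  131.6 300.4] F [-0.  -0.6 -2.4] gap 19.7
wrist 279 [-45. -18.   5.] plane72 [-40.   2.] bright 159.0
wrist 306 [-43.  28.   5.] plane72 [-39.  43.] bright 169.0
wrist 527 [-14. -30.  78.] plane72 [-14. -22.] bright 180.0
wrist 250 [-2. 27.  4.] plane72 [-2. 41.] bright 157.0
wrist 667 [35. 13. 60.] plane72 [29. 17.] bright 166.0
sleeve-height clusters [(np.int32(1201), np.float64(-11.0), np.float64(-17.0), np.int32(49), np.int32(47)), (np.int32(1177), np.float64(29.0), np.float64(27.0), np.int32(48), np.int32(48))]
side 48 [-13. -11.  77.] plane72 [-12. -17.] bright 182.5
side 27 [46.  8. 75.] plane72 [44. 12.] bright 181.0
side 17 [-41. -41.  15.] plane72 [-40.   8.] bright 190.0
side 26 [15. 32. 78.] plane72 [17. 26.] bright 183.0
scene rod z 150 [-8.  -1.9] 20 minz 154.0
scene on-screen [[26.0, 28.0, 703.0], [-3.0, -13.0, 97.0], [-10.0, 26.0, 16.0]]
side rod z 150 [-7.7  5.6] 13 minz 158.0
side on-screen [[-16.0, -17.0, 216.0], [-14.0, -14.0, 38.0], [-40.0, 7.0, 15.0]]
```

View pics/l9.png

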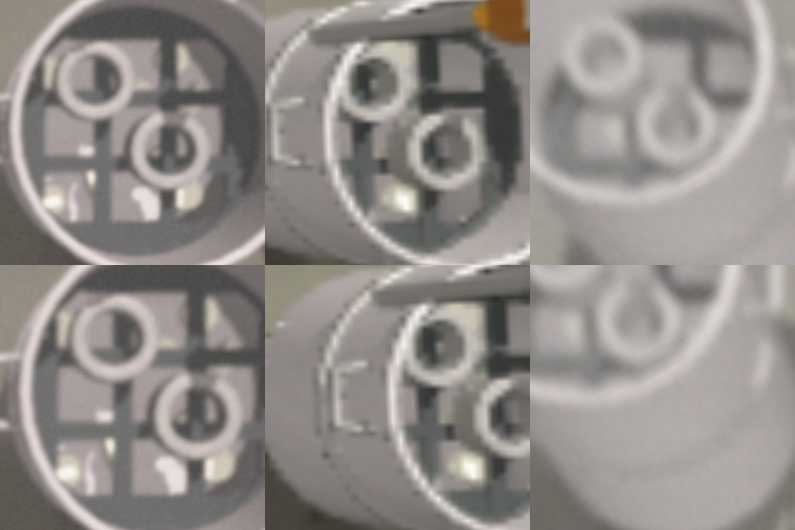

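The picture (top row at screen height, bottom row at pan height) shows both sleeves on the screen, at ~(96,80) and (170,148) in the wrist view. Their bores are empty and no pellets are left on the screen. Next, the rod goes back to the pot.

>>> jog_arm(
  plan=[-0.01,0.048,0,0,0,0,-0.02,0.096,0,0,0,0,-0.03,0.144,0,0,0,0,-0.0395,0.19,0,0,5,0,-0.0395,0.2376,0,0,10,0,-0.0395,0.2376,0,0,10,0,-0.0395,0.2376,0,0,10,0],
)

```text
clock: 17.8
eef_pos: [560.0, 295.8, 298.7]
eef_rot: [-3.141, -0.175, -3.142]
wrist_force: [-0.6, 0.1, -1.1]
finger_gap: 19.7
finger_force: 55.0
```

```bash
python3 - <<'E'
from o import *
s=manip.read_state(); e=s["eef_pos"]; print(e.round(1),s["eef_rot"].round(3))
for n in("scene","side"):
    c=get_calibration(n); im,d=camera(n); P=cloud(c,d.astype(float)).reshape(-1,3)
    for z in(140,155,170,185,200):
        q=P[(P[:,2]>z)&(P[:,2]<z+15)&(np.hypot(P[:,0]-e[0]+20,P[:,1]-e[1])<35)]
        if len(q)>3: print(n,z,np.median(q,0).round(1),len(q),q[:,2].min().round(0))
E
```

```text
[560.  295.8 298.7] [-3.141 -0.175 -3.142]
scene 155 [528.2 292.1 164.3] 11 162.0
scene 170 [531.2 292.1 178.3] 21 170.0
scene 185 [534.3 291.9 193. ] 16 185.0
scene 200 [537.  291.1 207.3] 18 201.0
side 155 [528.4 300.7 166.8] 9 161.0
side 170 [529.  300.2 178.2] 17 171.0
side 185 [534.1 300.5 192.8] 15 186.0
side 200 [537.  300.3 207.6] 16 202.0
```

>>> jog_arm(
  plan=[0,0.005,-0.03,0,0,0,0,0.005,-0.06,0,0,0,0,0.005,-0.095,0,0,0,0,0.005,-0.125,0,0,0,0,0.005,-0.14,0,0,0,0,0.005,-0.146,0,0,0,0,0.005,-0.146,0,0,0],
)

```text
clock: 18.6
eef_pos: [559.9, 300.4, 155.2]
eef_rot: [3.141, -0.173, 3.141]
wrist_force: [-0.6, 0.7, -0.5]
finger_gap: 19.5
finger_force: 55.0
```

>>> jog_arm(
  plan=[0,0,0,0,0,0,0,0,0,0,0,0,0,0,0,0,0,0,0,0,0,0,0,0],
  claw=0.07,
)

```text
clock: 19.0
eef_pos: [559.7, 301.0, 154.8]
eef_rot: [3.141, -0.173, -3.142]
wrist_force: [-0.8, -1.1, 0.6]
finger_gap: 48.3
finger_force: 0.0
```

>>> jog_arm(
  plan=[0,0,0,0,0,0,0,0,0,0,0,0,-0.005,0,0.03,0,0,0,-0.005,0,0.07,0,0,0,-0.01,-0.01,0.12,0,0,0,-0.01,-0.01,0.15,0,0,0],
)

```text
clock: 19.6
eef_pos: [549.5, 290.3, 308.2]
eef_rot: [3.14, -0.17, 3.141]
wrist_force: [0.7, 0.5, 0.3]
finger_gap: 69.9
finger_force: 0.0
```

```bash
python3 - <<'E'
from o import *
s=manip.read_state(); print(s["eef_pos"].round(1),s["wrist_force"].round(1),s["finger_gap"])
for n in("side","scene"):
    c=get_calibration(n); im,d=camera(n); np.savez(n+"3.npz",im=im,d=d); P=cloud(c,d.astype(float)); hsv=cv2.cvtColor(im,cv2.COLOR_RGB2HSV)
    m=(hsv[...,1]>110)&(hsv[...,0]<22)&(hsv[...,0]>5)&(np.hypot(P[...,0]-541,P[...,1]-301)<110)&(P[...,2]>70)
    Q=P[m]; print(n,len(Q))
    for z in range(90,230,20):
        q=Q[(Q[:,2]>z)&(Q[:,2]<z+20)]
        if len(q)>3: print(z,np.median(q,0).round(0),len(q))
E
```

```text
[549.5 290.3 308.2] [0.7 0.5 0.3] 69.90697820434595
side 351
90 [567. 302. 105.] 10
110 [575. 302. 123.] 59
130 [584. 302. 140.] 68
150 [596. 300. 160.] 75
170 [610. 296. 180.] 99
scene 159
110 [570. 288. 122.] 27
130 [582. 285. 139.] 42
150 [594. 283. 161.] 42
170 [606. 283. 178.] 36
```

>>> jog_arm(
  plan=[0.012,-0.045,0.025,0,0,0,0.024,-0.092,0.025,-0.7,-1.2,-7.5,0.036,-0.14,0.025,-1.4,-2.5,-16,0.05,-0.19,0.025,-2.1,-3.7,-24,0.063,-0.238,0.025,-2.8,-5,-32,0.076,-0.286,0.025,-3.5,-6.2,-40,0.09,-0.334,0.025,-4.2,-7.5,-48,0.105,-0.38,0.025,-5.06,-9.13,-56,0.105,-0.401,0.025,-5.06,-9.13,-57.8,0.105,-0.401,0.025,-5.06,-9.13,-57.8,0.105,-0.401,0.025,-5.06,-9.13,-57.8],
  claw=0.06,
  force=30,
)

```text
clock: 20.8
eef_pos: [654.5, -109.9, 328.5]
eef_rot: [-3.141, -0.0, 2.131]
wrist_force: [-0.1, 1.6, -0.5]
finger_gap: 59.9
finger_force: 0.0
```

```bash
cat > lens.py <<'E'
from m import circ
from o import *
s=manip.read_state(); print("t",s["clock"],s["eef_pos"].round(1),s["eef_rot"].round(3),s["wrist_force"].round(1),s["joints"].round(2))
for n in("wrist","side","scene"):
    c,im,d=snap(n); np.savez(n+"4.npz",im=im,d=d); P=cloud(c,d.astype(float))
    if n=="wrist":
        q=P[(P[...,2]>205)&(P[...,2]<242)&(np.hypot(P[...,0]-660,P[...,1]+120)<60)&(im.max(2)<75)]; print("post?",len(q))
        if len(q):
            for z in(205,215,225,232): 
                t=q[(q[:,2]>z)&(q[:,2]<z+9)]; 
                if len(t)>3: print(z,np.median(t,0).round(1),np.percentile(t,[5,95],axis=0)[:,:2].round(0).tolist(),len(t))
    # glass: pale greenish disc -> centroid on z=191
    hsv=cv2.cvtColor(im,cv2.COLOR_RGB2HSV); h=hsv[...,0]
    m=((h>70)&(h<100)&(hsv[...,1]>12)&(hsv[...,2]>120)).astype(np.uint8); m=cv2.morphologyEx(m,cv2.MORPH_OPEN,np.ones((5,5)))
    cs,_=cv2.findContours(m,cv2.RETR_EXTERNAL,cv2.CHAIN_APPROX_NONE)
    for k in sorted(cs,key=cv2.contourArea)[-3:]:
        if cv2.contourArea(k)<60: continue
        pts=np.array([plane(c,*p[0],191) for p in k]); r=circ(pts); print(n,"glass",cv2.contourArea(k),r[0].round(1),round(r[2],1))
E
python3 lens.py
```

```text
t 20.8 [ 654.5 -109.9  328.5] [-3.141 -0.     2.131] [-0.1  1.6 -0.5] [-0.22  0.53  0.93 -0.    1.69 -0.78]
post? 201
205 [ 657.4 -117.9  209.3] [[654.0, -121.0], [665.0, -117.0]] 21
215 [ 656.6 -117.9  218.5] [[654.0, -123.0], [663.0, -117.0]] 19
225 [ 660.5 -122.7  232.1] [[654.0, -130.0], [666.0, -116.0]] 158
232 [ 661.  -123.4  232.5] [[655.0, -129.0], [666.0, -117.0]] 91
```

>>> jog_arm(
  plan=[0.0058,-0.013,-0.045,0,0,0,0.0058,-0.013,-0.085,0,0,0,0.0058,-0.013,-0.11,0,0,0,0.0058,-0.013,-0.122,0,0,0,0.0058,-0.013,-0.122,0,0,0],
)

```text
clock: 21.45
eef_pos: [660.1, -122.3, 206.3]
eef_rot: [-3.14, -0.001, 2.131]
wrist_force: [-0.4, -0.3, 0.6]
finger_gap: 60.0
finger_force: 0.0
```

>>> jog_arm(
  plan=[0,0,0,0,0,0,0,0,0,0,0,0,0,0,0,0,0,0,0,0,0,0,0,0,0,0,0,0,0,0,0,0,0,0,0,0,0,0,0,0,0,0,0,0,0,0,0,0],
  claw=0.0,
)

```text
clock: 22.25
eef_pos: [660.9, -122.6, 207.4]
eef_rot: [3.14, 0.001, 2.131]
wrist_force: [4.7, 2.7, 0.0]
finger_gap: 15.3
finger_force: 30.0
```

>>> jog_arm(
  plan=[-0.0156,0.0134,0,0,0,4.45,-0.0324,0.0258,0,0,0,8.9,-0.05,0.0367,0,0,0,13.35,-0.0685,0.0463,0,0,0,17.8,-0.0876,0.0544,0,0,0,22.25,-0.1073,0.061,0,0,0,26.7,-0.1275,0.0661,0,0,0,31.15,-0.148,0.0696,0,0,0,35.6,-0.1687,0.0714,0,0,0,40.05,-0.1895,0.0717,0,0,0,44.5,-0.1895,0.0717,0,0,0,44.5],
)

```text
clock: 23.35
eef_pos: [469.4, -50.8, 207.3]
eef_rot: [3.141, -0.0, 2.908]
wrist_force: [-2.1, 5.8, -5.1]
finger_gap: 14.8
finger_force: 30.0
```

```bash
python3 lens.py
```

```text
t 23.35 [469.4 -50.8 207.3] [ 3.141 -0.     2.908] [-2.1  5.8 -5.1] [-0.19  0.12  1.73  0.    1.29 -1.52]
post? 0
```

>>> jog_arm(
  plan=[0,0,0,0,0,0,0,0,0,0,0,0,0,0,0,0,0,0,0,0,0,0,0,0],
  claw=0.06,
)

```text
clock: 23.9
eef_pos: [471.1, -51.6, 207.2]
eef_rot: [-3.141, 0.001, 2.906]
wrist_force: [0.6, -1.1, 0.5]
finger_gap: 43.7
finger_force: 0.0
```

>>> jog_arm(
  plan=[0,0,0.04,0,0,0,0,0,0.085,0,0,0,0,0,0.12,0,0,0,-0.02,0.03,0.14,0,0,0,-0.04,0.07,0.14,0,0,0,-0.05,0.12,0.14,0,0,0,-0.05,0.15,0.14,0,0,0,-0.05,0.15,0.14,0,0,0],
)

```text
clock: 24.7
eef_pos: [420.5, 101.2, 347.5]
eef_rot: [3.141, 0.001, 2.91]
wrist_force: [0.0, -0.4, -0.4]
finger_gap: 59.7
finger_force: 0.0
```

```bash
python3 - <<'E'
from m import circ
from o import *
s=manip.read_state(); print(s["clock"],s["eef_pos"].round(1))
for n in("side","scene","wrist"):
    c,im,d=snap(n,f"pics/{n}5.png"); np.savez(n+"5.npz",im=im,d=d); P=cloud(c,d.astype(float))
    # ring: outer boundary of points at ring height
    m=(P[...,2]>178)&(P[...,2]<208)&(np.hypot(P[...,0]-538,P[...,1]+68)<62); q=P[m]
    print(n,"ring pts",len(q))
    if len(q)>60:
        print(" median",np.median(q,0).round(1), "extent",np.percentile(q,[2,98],axis=0).round(0).tolist())
        cs,_=cv2.findContours(m.astype(np.uint8),cv2.RETR_EXTERNAL,cv2.CHAIN_APPROX_NONE); k=max(cs,key=cv2.contourArea)
        pts=np.array([plane(c,*p[0],197) for p in k]); r=circ(pts); print(" outer fit",r[0].round(1),r[2].round(1))
    m=(P[...,2]>98)&(P[...,2]<110)&(np.abs(np.hypot(P[...,0]-538,P[...,1]+68)-79)<8); print(" sieve",[np.round(x,1) for x in circ(P[m])[:1]],m.sum())
    m=(P[...,2]>225)&(P[...,2]<240)&(np.hypot(P[...,0]-470,P[...,1]+51)<25); 
    if m.sum()>3: print(" post",np.median(P[m],0).round(1),m.sum())
E
```

```text
24.7 [420.5 101.2 347.5]
side ring pts 811
 median [536.4 -60.4 195. ] extent [[486.0, -116.0, 186.0], [584.0, -15.0, 202.0]]
 outer fit [536.5 -60.8  54.6] 2.5
 sieve [array([538.5, -65.7,  78.9])] 229
 post [470.5 -46.8 231.2] 23
scene ring pts 903
 median [533.  -71.2 194.8] extent [[487.0, -120.0, 186.0], [583.0, -21.0, 200.0]]
 outer fit [532.6 -70.7  55.7] 3.0
 sieve [array([537.2, -69.4,  78.5])] 261
 post [468.1 -50.5 230.7] 30
wrist ring pts 191
 median [493.3 -47.3 197.1] extent [[481.0, -59.0, 187.0], [582.0, -31.0, 200.0]]
 outer fit [490.7 -49.6   9.7] 2.6
 sieve [array([538.2, -68.6,  79. ])] 469
```

```bash
python3 -c "
from cell import manip
print(manip.sign_off())"
```

```text
the job is handed in; nothing more can be done
None
```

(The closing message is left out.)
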